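Gauge a turned plug in the stepped pocket gauge

TASK

Take the steel plug that stands on the rubber pad by its spindle and try it in the stepped gauge, pocket after pocket from the smallest upward, setting it down on each mouth and pressing only gently (never harder than about 20 N), until it enters; the gauge block has a little play along its row, so feel for each mouth before you call it too small. Leave it standing fully home in that first pocket that takes it, and let go. Leave the two plugs in the tray, the jar and the marker where they are.

Things in the scene. Friction and masses are not known exactly. Their poses are not given: they have to be found in the camera images.
- plug_k_grip (a point): bright steel plug, 60 mm tall, 0.15 kg: disc 16 mm thick (diameter 33, 36 or 39 mm, unmarked, not told by the name; 1 mm foot chamfer) with a plain round spindle on top, 18 mm across, 44 mm tall. The point is on the axis, mid-height of the free spindle, 42 mm above the foot: grip here. z points up the spindle. At the start upright on the pad or in the tray
- plug_m_grip (a point): bright steel plug, 60 mm tall, 0.15 kg: disc 16 mm thick (diameter 33, 36 or 39 mm, unmarked, not told by the name; 1 mm foot chamfer) with a plain round spindle on top, 18 mm across, 44 mm tall. The point is on the axis, mid-height of the free spindle, 42 mm above the foot: grip here. z points up the spindle. At the start upright on the pad or in the tray
- plug_t_grip (a point): bright steel plug, 60 mm tall, 0.15 kg: disc 16 mm thick (diameter 33, 36 or 39 mm, unmarked, not told by the name; 1 mm foot chamfer) with a plain round spindle on top, 18 mm across, 44 mm tall. The point is on the axis, mid-height of the free spindle, 42 mm above the foot: grip here. z points up the spindle. At the start upright on the pad or in the tray
- plug_k: the same plug as point plug_k_grip; origin at the centre of its foot
- plug_m: the same plug as point plug_m_grip; origin at the centre of its foot
- plug_t: the same plug as point plug_t_grip; origin at the centre of its foot
- pad: flat black square rubber pad, 90 x 90 x 6 mm, fixed to the bench; origin at the centre of its underside. The plug to be gauged stands on it, within 15 mm of its centre
- tray: fixed low dark steel tray, 90 (x) x 170 (y) mm, floor 6 mm thick, 3 mm rim 20 mm high; origin at the centre of its underside. Holds the two other plugs
- gauge_foot: fixed foot of the gauge, 72 x 244 x 8 mm, origin under its centre. On it a grey metal staircase block 60 (x) x 224 (y) mm, steps 56 mm long, tops 30, 34, 38, 42 mm above the bench. The block has 4 mm play either way along y, so it sits off by up to that (not measured), held by 12 N friction. Sprung: sinks 1 mm per 4 N, at most 6 mm. A plug 1.2 mm under a pocket slides in; a bigger one stops within 1.5 mm
- pocket1 (a point): nominal centre of the mouth of the smallest round pocket, fixed to the foot, at the height of its step. The true pocket lies up to 4 mm from it along the row (y), by the same amount for all four; across the row it is exact. Pocket 31.2 mm in diameter, 12 mm deep, flat floor, 1 mm chamfer at the mouth. z up; y points along the row towards the larger pockets
- pocket2 (a point): nominal centre of the mouth of the second round pocket, fixed to the foot, at the height of its step. The true pocket lies up to 4 mm from it along the row (y), by the same amount for all four; across the row it is exact. Pocket 34.2 mm in diameter, 12 mm deep, flat floor, 1 mm chamfer at the mouth. z up; y points along the row towards the larger pockets
- pocket3 (a point): nominal centre of the mouth of the third round pocket, fixed to the foot, at the height of its step. The true pocket lies up to 4 mm from it along the row (y), by the same amount for all four; across the row it is exact. Pocket 37.2 mm in diameter, 12 mm deep, flat floor, 1 mm chamfer at the mouth. z up; y points along the row towards the larger pockets
- pocket4 (a point): nominal centre of the mouth of the largest round pocket, fixed to the foot, at the height of its step. The true pocket lies up to 4 mm from it along the row (y), by the same amount for all four; across the row it is exact. Pocket 40.2 mm in diameter, 12 mm deep, flat floor, 1 mm chamfer at the mouth. z up; y points along the row towards the larger pockets
- jar: closed amber glass jar, 48 mm in diameter, 70 mm tall, standing on the bench; bystander
- marker: blue marker pen with white cap, 12 mm thick, 115 mm long, lying on the bench along its x; bystander
Mind the look-alikes: they are no part of the job. Leave any green look-alike of the plug_t alone.

How it is judged:
By the outcome, as a careful person would: the job done as asked, in the order asked, and still so for the second after the job is handed in, with the robot touching nothing.
It also fails if it takes over 72 s, if anything falls off the work surface, if the arm or the gripper's body presses on something with over 40 N, if the wrist force passes 120 N, or if a joint passes its speed limit or range.

ROBOT

A 7-joint arm with a two-finger parallel gripper is mounted at the origin on the work surface. World frame = base frame: x ahead of the robot, y to its left, z up, the work surface at z = 0. Lengths are in m, angles in degrees, forces in N, time in s.
With the tool pointing down it reaches from about 0.425 to 0.875 m from the base axis. Payload 4.7 kg.
Tool frame: the origin (TCP) lies midway between the tips of the shut fingers; the grasp point (between the pads) lies env.grip_point_offset behind it (env.grip_point_offset is the distance from the TCP to the grasp point, in m); z points along the fingers, y is the line along which they close (so a half turn about z gives the same grasp; the last joint's range is limited). The gripper opens to 87 mm and grips with 3 to 60 N. Pads are 19 mm wide; open, the fingers measure 117 mm over their backs; the gripper's body (75 mm by 190 mm) begins 51 mm behind the grasp point.
Start: joints at [70.193, 18.392, -4.016, 83.108, 1.295, 78.541, -3.26], TCP at [0.229, -0.608, 0.223] pointing down, gripper open.
Joint ranges: [-163.93, 163.93], [-17.29, 119.83], [-79.2, 71.16], [3.27, 140.29], [-89.18, 269.18], [5.43, 117.66], [-154.24, 154.24]. Speed limits (degrees/s): [147.25, 147.25, 180, 180, 180, 180, 180].

INTERFACE

Orientations are given as [roll, pitch, yaw] about the fixed x, y, z axes, in that order (R = Rz(yaw) Ry(pitch) Rx(roll)).
In Python, from cell import env gives the robot as it stands.
- The arm moves only by the shell command python3 -m creep 'ROWS' [FORCE]. ROWS is a JSON object of lists of equal length, an entry for each row: "translation": the shift along the tool's x, y, z in units of 0.08 m (1.0 is 0.08 m), a list of three; "turn": the turn, a rotation vector about the tool's x, y, z in units of 180 degrees (1.0 is 180 degrees), a list of three; "grip": the opening, from 0 (shut) to 1 (fully open). In form: {"translation": [[x, y, z], ...], "turn": [[ax, ay, az], ...], "grip": [grip, ...]}. A call has 1 to 5 rows; each row shifts and turns the commanded pose from where the row before left it, along the tool's axes as they then stand; what a row does not reach is not made up. A row lasts 1/8 s, in which the tool goes at most 62.5 mm and 10.7 degrees, less where a joint would pass 70% of its speed; a pose out of reach is approached as far as the arm can. A call with a number of a shift or a turn outside -1 to 1 is refused whole. A call with a gripper value outside its range is refused whole. The fingers move at their own pace and stop on an object; FORCE is the grip in N (left out, the last holds). Time passes only in rows, so rows that do not move let the fingers close. It gives the time, the measured TCP pose, the force, the opening and the grip force at its end, in the units of the state.
- env.get_obs(): the state, without advancing time (a new reading comes with each control period).
- env.read_camera(name): name is "scene" or "top"; returns a dict with "frame" (400x640x3 uint8, red, green, blue), "z_map" (400x640 float32, m along the optical axis (not along the pixel's ray), 0 where there is no reading), "K" (3x3 intrinsics, pixels), "rvec" (rotation vector, rad) and "tvec" (3), from world to camera coordinates, as OpenCV has them. Camera axes: x right, y down, z forward; pixel columns grow to the right and rows downward; lengths in m; the calibration is good to about 2 mm. A picture is of the moment at which its call begins.
- env.sign_off(): hands the job in; it is judged then, once.
The state is a dict: "time_s": time; "qpos": joint angles; "joint_velocities": joint speeds; "effort": joint torques, N m; "tool_pos": TCP position; "tool_rot": TCP orientation; "force": force on the tool from outside, world axes, zero at the start; "wrist_torque": the same for the moment, N m; "grip_width": finger opening in m; "grasp_force": force on a finger pad.
Only numpy, scipy, OpenCV 4.12 (cv2) and the standard library are available. Lean on these libraries where they do the work, as an engineer would, in place of code of your own. Each camera call takes 0.05 s, during which the arm holds its last target. There are 200 camera calls.

## Working session

There is one attempt and no reset: what is moved stays moved. The work goes in short steps, Python scripts to look and compute and a shell command to move; the robot and the scene stay as the last step left them, time stands still between calls to the robot, and variables do not carry over. Pictures are saved under pics/ and viewed, at most 10 in all, crops included, and the job is handed in when it is done.

```bash
mkdir -p pics; ls; cat > h.py <<'E'
import numpy as np, cv2
from cell import env
def cam(n):
    c=env.read_camera(n); R=cv2.Rodrigues(np.array(c["rvec"],float))[0]; t=np.array(c["tvec"],float).ravel()
    return c,np.array(c["K"],float),R,t
def ray(K,R,t,u,v,z):
    d=R.T@np.linalg.inv(K)@np.array([u,v,1.]); o=-R.T@t
    return o+d*(z-o[2])/d[2]
def proj(K,R,t,p):
    q=K@(R@np.array(p,float)+t); return q[:2]/q[2]
E
python3 - <<'E'
from h import *
for n in("scene","top"):
    c,K,R,t=cam(n); cv2.imwrite(f"pics/{n}0.png",c["frame"][:,:,::-1]); np.savez(n+"0.npz",K=K,R=R,t=t,z=c["z_map"],f=c["frame"]); print(n,-R.T@t,K[0,0])
o=env.get_obs();print({k:np.round(v,3) for k,v in o.items()},env.grip_point_offset)
E
```

```text
pics
scene [0.9255873  0.53012308 0.82807107] 499.3590586276272
top [0.36449628 0.04295225 1.14624929] 463.1875867771553
{'time_s': np.float64(0.1), 'qpos': array([70.194, 18.435, -4.016, 83.166,  1.294, 78.542, -3.259]), 'joint_velocities': array([-0.1  , -0.096, -0.071, -0.07 , -0.026, -0.014, -0.009]), 'effort': array([-0.0000e+00, -4.9257e+01, -4.0600e-01, -3.1340e+01, -6.4000e-02,
        4.0000e-02,  0.0000e+00]), 'tool_pos': array([ 0.229, -0.608,  0.222]), 'tool_rot': array([-1.79902e+02,  4.00000e-03,  2.06170e+01]), 'force': array([ 0.203, -0.151,  0.266]), 'wrist_torque': array([0.049, 0.048, 0.016]), 'grasp_force': np.float64(0.0), 'grip_width': np.float64(0.087)} 0.0187
```

View pics/scene0.png

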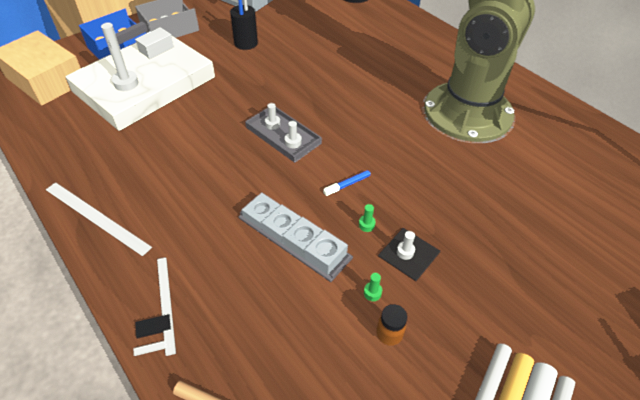

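View pics/top0.png

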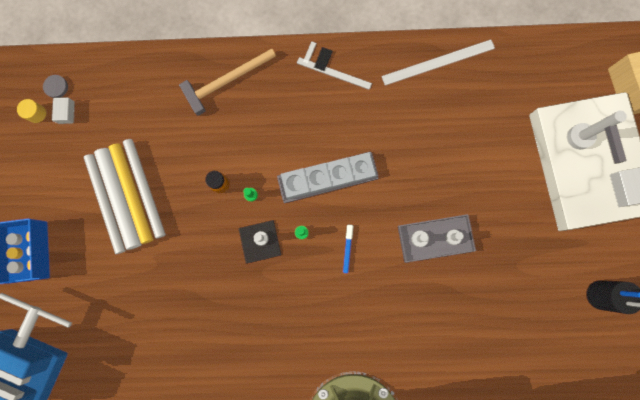

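The scene shows the steel plug on the black pad at about scene (407,245) and top (261,238). The gauge is at top (283–377, 155–200), with its largest pocket at (296,183) and its smallest at (362,167).

Things that could be mistaken for the plug:
- Green look-alikes at top (302,232) and (250,194).
- Tray plugs at top (420,238) and (455,237).

I choose (261,238), the bright steel one on the pad.

```bash
python3 - <<'E'
from h import *
for n,boxes in(("top",[(240,220,285,265),(272,148,384,206)]),("scene",[(375,225,440,280),(232,188,358,280)])):
    d=np.load(n+"0.npz");K,R,t,z=d["K"],d["R"],d["t"],d["z"]
    v,u=np.mgrid[:400,:640]; P=np.stack([u,v,np.ones_like(u)],-1)@np.linalg.inv(K).T*z[...,None]; W=(P-t)@R
    np.save(n+"W.npy",W)
    x0,y0,x1,y1=boxes[0]; S=W[y0:y1,x0:x1].reshape(-1,3)
    top=S[S[:,2]>.058]; print(n,"spindle top",len(top),top.mean(0),top.max(0))
    for lo,hi in((.012,.03),(.03,.06)):
        s=S[(S[:,2]>lo)&(S[:,2]<hi)]; print(len(s),s.mean(0) if len(s) else '')
    x0,y0,x1,y1=boxes[1]; m=np.zeros((400,640),np.uint8); m[y0:y1,x0:x1]=(W[y0:y1,x0:x1,2]>.012)&(W[y0:y1,x0:x1,2]<.05)
    pts=W[m>0]; r=cv2.minAreaRect((pts[:,:2]*1000).astype(np.float32)); print("gauge",r)
    f=d["f"][y0:y1,x0:x1,::-1]; cv2.imwrite(f"pics/g_{n}.png",cv2.resize(f,None,fx=6,fy=6,interpolation=cv2.INTER_CUBIC))
d=np.load("top0.npz");cv2.imwrite("pics/crop1.png",cv2.resize(d["f"][145:270,235:385,::-1],None,fx=5,fy=4.8,interpolation=cv2.INTER_CUBIC))
E
```

```text
top spindle top 61 [0.42034594 0.17324212 0.31403927] [0.44563468 0.22032136 1.14624929]
83 [0.43487854 0.20906016 0.02199228]
14 [0.43431081 0.20677894 0.04232219]
gauge ((582.7947998046875, 44.510841369628906), (67.56146240234375, 243.37525939941406), 13.136795997619629)
scene spindle top 125 [0.51898662 0.25359392 0.14279121] [0.9255873  0.53012308 0.82807107]
166 [0.44299275 0.21628629 0.02087615]
114 [0.46341346 0.22034121 0.0484884 ]
gauge ((525.5006713867188, 32.33898162841797), (187.95359802246094, 244.48887634277344), 12.652678489685059)
```

View pics/crop1.png

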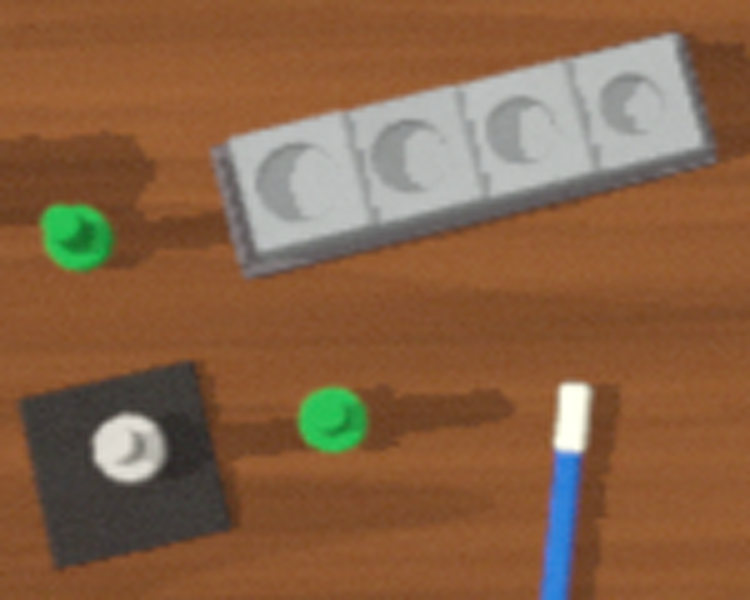

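View pics/g_scene.png

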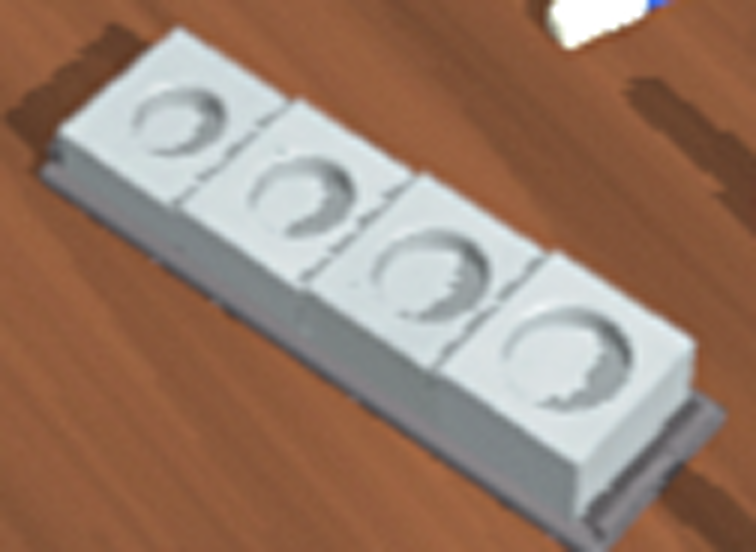

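Crop 1 confirms the choice: the bright steel plug stands on the black pad (crop 130,448), while both neighbours are green. In the scene crop, more of the foot shows at the large-pocket end, so the block sits towards the small end.

```bash
python3 - <<'E'
from h import *
def corners(mask):
    c=max(cv2.findContours(mask,cv2.RETR_EXTERNAL,cv2.CHAIN_APPROX_NONE)[0],key=cv2.contourArea); return c
for n,pb,gb in(("top",(240,220,285,262),(272,148,384,206)),("scene",(385,225,430,268),(232,188,358,280))):
    d=np.load(n+"0.npz");K,R,t,f=d["K"],d["R"],d["t"],d["f"]; W=np.load(n+"W.npy")
    hsv=cv2.cvtColor(f,cv2.COLOR_RGB2HSV)
    m=np.zeros((400,640),np.uint8); x0,y0,x1,y1=pb; m[y0:y1,x0:x1]=255*((hsv[y0:y1,x0:x1,1]<60)&(hsv[y0:y1,x0:x1,2]>120))
    c=corners(m); (u,v),r=cv2.minEnclosingCircle(c); print(n,"plug",u,v,r,cv2.boundingRect(c),"z16",ray(K,R,t,u,v,.014),ray(K,R,t,u,v,.022),"mm dia",2*r*d["z"][int(v),int(u)]/K[0,0]*1000)
    # pad centre
    m[:]=0; m[y0-10:y1+15,x0-15:x1+15]=255*(hsv[y0-10:y1+15,x0-15:x1+15,2]<80); 
    print(" pad",[np.round(ray(K,R,t,*p,.006)[:2],4) for p in cv2.boxPoints(cv2.minAreaRect(corners(m)))])
    x0,y0,x1,y1=gb; H=hsv[y0:y1,x0:x1]
    m[:]=0; m[y0:y1,x0:x1]=255*((H[...,1]<70)&(H[...,2]>90))
    c=cv2.convexHull(corners(m)); a=cv2.approxPolyDP(c,4,True).reshape(-1,2); print(" top poly",a.tolist())
    for (u,v) in a: print("  ",np.round(ray(K,R,t,u,v,.03)[:2],4),np.round(ray(K,R,t,u,v,.042)[:2],4))
    # pocket floors by depth
    q=W[y0:y1,x0:x1].reshape(-1,3); print(np.histogram(q[:,2],np.arange(.0,.05,.002))[0])
E
```

```text
top plug 260.0 238.0 7.280210018157959 (253, 231, 15, 15) z16 [0.43706707 0.21396324 0.014     ] [0.43655432 0.21275495 0.022     ] mm dia 34.087348041956915
 pad [array([0.4633, 0.2696]), array([0.4812, 0.1816]), array([0.3958, 0.163 ]), array([0.3781, 0.25  ])]
 top poly [[371, 153], [377, 178], [284, 202], [280, 174]]
   [ 0.6372 -0.0647] [ 0.6343 -0.0636]
   [ 0.5742 -0.0766] [ 0.572  -0.0754]
   [0.5221 0.1519] [0.5204 0.1508]
   [0.5919 0.1606] [0.5895 0.1594]
[1205  620  211  115  124   55   42   56   84   84   78   77  103  153
  242  290  250  227  200  214  166  118   68    5]
scene plug 407.5 245.0 14.430970191955566 (397, 231, 19, 29) z16 [0.42538772 0.20543499 0.014     ] [0.43030326 0.20862575 0.022     ] mm dia 54.98983255850883
 pad [array([0.4852, 0.1841]), array([0.3956, 0.153 ]), array([0.3793, 0.2509]), array([0.4662, 0.2762])]
 top poly [[241, 209], [261, 192], [346, 243], [352, 258], [333, 279], [325, 278], [239, 218]]
   [ 0.6412 -0.0615] [ 0.6454 -0.0526]
   [ 0.5829 -0.0745] [ 0.5881 -0.0654]
   [0.5264 0.1349] [0.5324 0.1408]
   [0.54   0.1682] [0.5458 0.1737]
   [0.5977 0.1814] [0.6027 0.1867]
   [0.608  0.1707] [0.6128 0.1761]
   [ 0.657  -0.0443] [ 0.6611 -0.0357]
[3161  807  127  238  241  105   85  107  139  119  118  146  148  198
  397  393  316  323  264  282  258  227   32    3]
```

View pics/g_top.png

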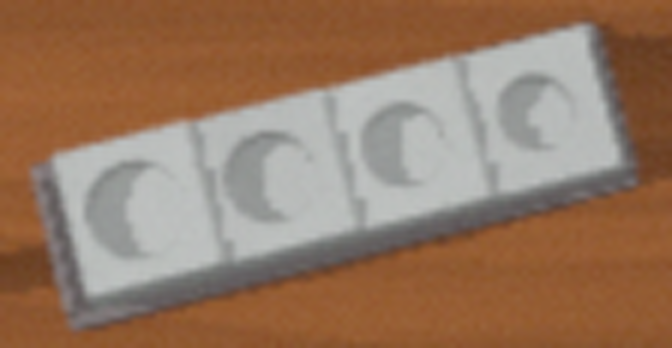

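The top crop shows the pocket mouths at about (536,111), (404,143), (270,177) and (133,209), at 6x. In the scene crop they are at (180,121), (303,197), (431,276) and (567,358).

```bash
python3 - <<'E'
from h import *
px={"top":[(536,111),(404,143),(270,177),(133,209)],"scene":[(180,121),(303,197),(431,276),(567,358)]}
cor={"top":[(592,25),(622,163),(85,298),(50,157)],"scene":[(180,28),(60,133),(580,463),(693,345)]}
og={"top":(272,148),"scene":(232,188)}
for n in px:
    d=np.load(n+"0.npz");K,R,t=d["K"],d["R"],d["t"]
    P=lambda p,z:ray(K,R,t,(p[0]+.5)/6-.5+og[n][0],(p[1]+.5)/6-.5+og[n][1],z)
    Q=np.array([P(p,z) for p,z in zip(px[n],(.03,.034,.038,.042))])
    C=np.array([P(p,z) for p,z in zip(cor[n],(.03,.03,.042,.042))])
    v,e=C[:2].mean(0),C[2:].mean(0); a=(e-v)[:2]; L=np.linalg.norm(a); a/=L
    print(n,"pockets",Q[:,:2].round(4).tolist(),"d",np.linalg.norm(np.diff(Q[:,:2],axis=0),axis=1),"fit", [(v[:2]+a*L*k).round(4).tolist() for k in(.125,.375,.625,.875)],"L",L,"ang",np.degrees(np.arctan2(-a[0],a[1])))
    print(" pocket ang",np.degrees(np.arctan2(-(Q[3]-Q[0])[0],(Q[3]-Q[0])[1])))
    # spindle top in crop: project candidates
    print(" spindle top proj",proj(K,R,t,(.4365,.213,.066)),"disc top",proj(K,R,t,(.4365,.213,.022)))
E
```

```text
top pockets [[0.6052, -0.0387], [0.5928, 0.0158], [0.5797, 0.0706], [0.5676, 0.1263]] d [0.05582078 0.05639675 0.0569402 ] fit [[0.6051, -0.0403], [0.5925, 0.0149], [0.5799, 0.0701], [0.5673, 0.1253]] L 0.22651259950115143 ang 12.874684159189924
 pocket ang 12.844415475769228
 spindle top proj [257.0554855  236.90070708] disc top [259.89993587 238.0252005 ]
scene pockets [[0.6061, -0.0384], [0.5937, 0.0165], [0.5815, 0.0708], [0.5687, 0.125]] d [0.05628227 0.05568085 0.05570115] fit [[0.6056, -0.0389], [0.5932, 0.0156], [0.5807, 0.0701], [0.5683, 0.1246]] L 0.22352869107060538 ang 12.849806330652209
 pocket ang 12.86196379120862
 spindle top proj [410.38367374 234.8333223 ] disc top [406.83876833 248.07060156]
```

```bash
cat >> h.py <<'E'
from scipy.spatial.transform import Rotation as Ro
def go(x,y,z,yaw=12.85):
    o=env.get_obs(); R=Ro.from_euler("xyz",o["tool_rot"],degrees=True); T=Ro.from_euler("xyz",[180,0,yaw],degrees=True)
    print("d",np.round(R.inv().apply(np.array([x,y,z])-o["tool_pos"])/.08,3),"turn",np.round((R.inv()*T).as_rotvec()/np.pi,4),"F",np.round(o["force"],1),"w",round(float(o["grip_width"]),4),"t",o["time_s"], "pos",np.round(o["tool_pos"],4),np.round(o["tool_rot"],2))
E
python3 -c "
from h import *
go(.58,-.15,.2)"
```

```text
d [ 6.126 -3.811  0.276] turn [-0.0005  0.0001  0.0432] F [ 0.2 -0.2  0.3] w 0.0869 t 0.1 pos [ 0.2286 -0.6079  0.2216] [-179.9     0.     20.62]
```

```bash
python3 -m creep '{"translation":[[0.51,-0.318,0.023],[0.51,-0.318,0.023],[0.51,-0.318,0.023],[0.51,-0.318,0.023],[0.51,-0.318,0.023]],"turn":[[0,0,0],[0,0,0],[0,0,0],[0,0,0],[0,0,0]],"grip":[1,1,1,1,1]}'
python3 -m creep '{"translation":[[0.51,-0.318,0.023],[0.51,-0.318,0.023],[0.51,-0.318,0.023],[0.51,-0.318,0.023],[0.51,-0.318,0.023]],"turn":[[0,0,0],[0,0,0],[0,0,0],[0,0,0],[0,0,0]],"grip":[1,1,1,1,1]}'
python3 -c "
from h import *
go(.48,.2,.16)"
```

```text
time_s: 0.72
tool_pos: [0.3756, -0.416, 0.2129]
tool_rot: [-180.0, 0.0, 20.6]
force: [1.2, 0.2, 0.1]
grip_width: 0.0868
grasp_force: 0.0
time_s: 1.35
tool_pos: [0.5216, -0.2253, 0.2038]
tool_rot: [-180.0, 0.0, 20.6]
force: [0.8, 0.6, 0.0]
grip_width: 0.0868
grasp_force: 0.0
d [ 1.384 -5.16   0.547] turn [-0.      0.0002  0.0431] F [0.8 0.6 0. ] w 0.0868 t 1.35 pos [ 0.5216 -0.2253  0.2038] [-1.7999e+02  3.0000e-02  2.0600e+01]
```

```bash
python3 -m creep '{"translation":[[0.138,-0.516,0.04],[0.138,-0.516,0.04],[0.138,-0.516,0.04],[0.138,-0.516,0.04],[0.138,-0.516,0.04]],"turn":[[0,0,0],[0,0,0],[0,0,0],[0,0,0],[0,0,0]],"grip":[1,1,1,1,1]}'
python3 -m creep '{"translation":[[0.138,-0.516,0.04],[0.138,-0.516,0.04],[0.138,-0.516,0.04],[0.138,-0.516,0.04],[0.138,-0.516,0.04]],"turn":[[0,0,0],[0,0,0],[0,0,0],[0,0,0],[0,0,0.0431]],"grip":[1,1,1,1,1]}'
python3 -m creep '{"translation":[[0,0,0]],"turn":[[0,0,0]],"grip":[1]}'
python3 -c "
from h import *
go(.4365,.213,.13)
go(.4365,.213,.0293)"
```

```text
time_s: 1.98
tool_pos: [0.4995, -0.0127, 0.1877]
tool_rot: [180.0, 0.0, 20.6]
force: [0.7, 0.5, 0.3]
grip_width: 0.0872
grasp_force: 0.0
time_s: 2.6
tool_pos: [0.4786, 0.1997, 0.1718]
tool_rot: [180.0, 0.0, 12.6]
force: [0.6, 0.1, 0.2]
grip_width: 0.0868
grasp_force: 0.0
time_s: 2.72
tool_pos: [0.4774, 0.2026, 0.1718]
tool_rot: [-179.9, 0.0, 13.2]
force: [0.4, -1.2, -0.6]
grip_width: 0.0871
grasp_force: 0.0
d [-0.468 -0.242  0.523] turn [-0.0006  0.0003  0.0021] F [ 0.4 -1.2 -0.6] w 0.0871 t 2.725 pos [0.4774 0.2026 0.1718] [-1.7989e+02  5.0000e-02  1.3220e+01]
d [-0.467 -0.24   1.782] turn [-0.0006  0.0003  0.0021] F [ 0.4 -1.2 -0.6] w 0.0871 t 2.725 pos [0.4774 0.2026 0.1718] [-1.7989e+02  5.0000e-02  1.3220e+01]
```

```bash
python3 -m creep '{"translation":[[-0.234,-0.12,0.2],[-0.234,-0.12,0.2],[0,0,0.3],[0,0,0.3],[0,0,0]],"turn":[[0,0,0.002],[0,0,0],[0,0,0],[0,0,0],[0,0,0]],"grip":[1,1,1,1,1]}'
python3 - <<'E'
from h import *
go(.4365,.213,.0293)
c,K,R,t=cam("scene"); cv2.imwrite("pics/s1.png",cv2.resize(c["frame"][160:280,340:480,::-1],None,fx=5,fy=5,interpolation=cv2.INTER_CUBIC))
E
```

```text
time_s: 3.35
tool_pos: [0.4371, 0.2073, 0.0905]
tool_rot: [180.0, 0.2, 12.5]
force: [0.1, 0.4, -0.0]
grip_width: 0.0872
grasp_force: 0.0
d [ 0.012 -0.072  0.765] turn [ 0.0003  0.0014 -0.0021] F [ 0.1  0.4 -0. ] w 0.0872 t 3.35 pos [0.4371 0.2073 0.0905] [179.95   0.24  12.48]
```

View pics/s1.png

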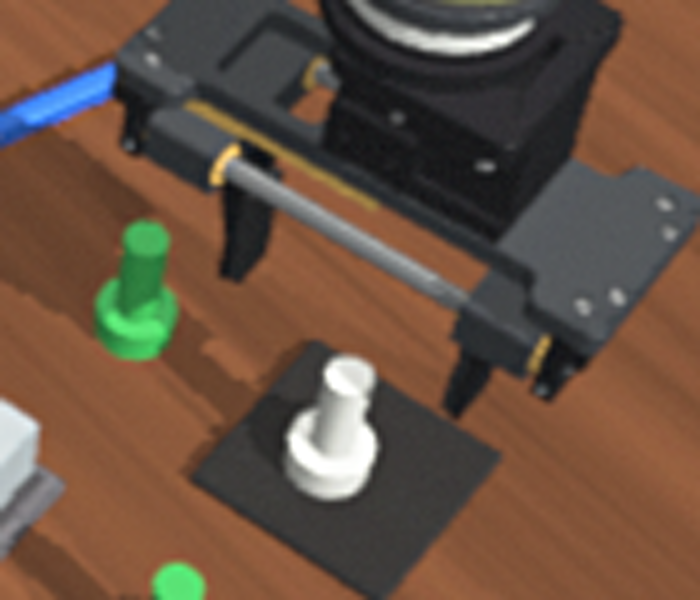

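The open fingers straddle the steel plug. Its spindle top is at scene (409.7,235.2), within 1 mm of the estimate, and the green look-alike is clear of the fingers.

```bash
python3 -m creep '{"translation":[[0.012,-0.072,0.165],[0,0,0.3],[0,0,0.3],[0,0,0],[0,0,0]],"turn":[[0,0,-0.002],[0,0,0],[0,0,0],[0,0,0],[0,0,0]],"grip":[1,1,1,1,1]}'
python3 -m creep '{"translation":[[0,0,0],[0,0,0],[0,0,0],[0,0,0],[0,0,0]],"turn":[[0,0,0],[0,0,0],[0,0,0],[0,0,0],[0,0,0]],"grip":[0.4,0.15,0.15,0.15,0.15]}' 45
python3 -c "
from h import *
go(.4365,.213,.0293)"
```

```text
time_s: 4.03
tool_pos: [0.4387, 0.2155, 0.0317]
tool_rot: [-180.0, -0.1, 12.9]
force: [0.5, 0.2, -0.6]
grip_width: 0.0871
grasp_force: 0.0
time_s: 4.65
tool_pos: [0.4381, 0.2149, 0.0309]
tool_rot: [180.0, -0.0, 12.9]
force: [0.1, 0.1, -0.4]
grip_width: 0.0451
grasp_force: 0.0
d [-0.025  0.019  0.021] turn [ 0. -0.  0.] F [ 0.1  0.1 -0.4] w 0.0451 t 4.65 pos [0.4381 0.2149 0.0309] [179.99  -0.    12.86]
```

Still closing. I'll trim the pose and close the fingers fully on the spindle.

```bash
python3 -m creep '{"translation":[[-0.025,0.019,0.02],[0,0,0],[0,0,0],[0,0,0],[0,0,0]],"turn":[[0,0,0],[0,0,0],[0,0,0],[0,0,0],[0,0,0]],"grip":[0.1,0.1,0.1,0.1,0.1]}' 45
python3 -m creep '{"translation":[[0,0,0],[0,0,0],[0,0,0]],"turn":[[0,0,0],[0,0,0],[0,0,0]],"grip":[0.1,0.1,0.1]}' 
python3 -c "
from h import *
go(.6055,-.0391,.13)"
```

```text
time_s: 5.28
tool_pos: [0.4363, 0.213, 0.0292]
tool_rot: [180.0, 0.0, 12.9]
force: [0.0, -1.1, -1.9]
grip_width: 0.0171
grasp_force: 45.0
time_s: 5.65
tool_pos: [0.4364, 0.213, 0.0293]
tool_rot: [180.0, 0.0, 12.9]
force: [-0.7, -0.7, -1.9]
grip_width: 0.0168
grasp_force: 45.0
d [ 1.359  3.543 -1.259] turn [0.     0.     0.0001] F [-0.7 -0.7 -1.9] w 0.0168 t 5.65 pos [0.4364 0.213  0.0293] [180.     0.    12.86]
```

```bash
python3 -m creep '{"translation":[[0,0,-0.15],[0,0,-0.4],[0,0,-0.5],[0.17,0.44,-0.2],[0.17,0.44,0]],"turn":[[0,0,0],[0,0,0],[0,0,0],[0,0,0],[0,0,0]],"grip":[0.1,0.1,0.1,0.1,0.1]}' 
python3 -m creep '{"translation":[[0.17,0.443,0],[0.17,0.443,0],[0.17,0.443,0],[0.17,0.443,0],[0.17,0.443,0]],"turn":[[0,0,0],[0,0,0],[0,0,0],[0,0,0],[0,0,0]],"grip":[0.1,0.1,0.1,0.1,0.1]}' 
python3 -m creep '{"translation":[[0.17,0.443,0],[0,0,0],[0,0,0]],"turn":[[0,0,0],[0,0,0],[0,0,0]],"grip":[0.1,0.1,0.1]}' 
python3 - <<'E'
from h import *
go(.6055,-.0391,.065)
c,K,R,t=cam("scene"); cv2.imwrite("pics/s2.png",cv2.resize(c["frame"][130:290,220:380,::-1],None,fx=3.75,fy=3.75,interpolation=cv2.INTER_CUBIC))
E
```

```text
time_s: 6.28
tool_pos: [0.4806, 0.1506, 0.1323]
tool_rot: [179.9, -0.3, 12.9]
force: [0.2, -0.5, -0.8]
grip_width: 0.0168
grasp_force: 45.0
time_s: 6.9
tool_pos: [0.5852, -0.0081, 0.1303]
tool_rot: [180.0, -0.1, 12.9]
force: [0.7, 0.3, -1.5]
grip_width: 0.017
grasp_force: 45.0
time_s: 7.28
tool_pos: [0.6053, -0.0379, 0.1297]
tool_rot: [-179.9, -0.0, 12.9]
force: [-0.6, 0.5, -0.2]
grip_width: 0.0171
grasp_force: 45.0
d [-0.001  0.015  0.809] turn [-0.0003 -0.      0.0001] F [-0.6  0.5 -0.2] w 0.0171 t 7.275 pos [ 0.6053 -0.0379  0.1297] [-1.7994e+02 -1.0000e-02  1.2870e+01]
```

View pics/s2.png

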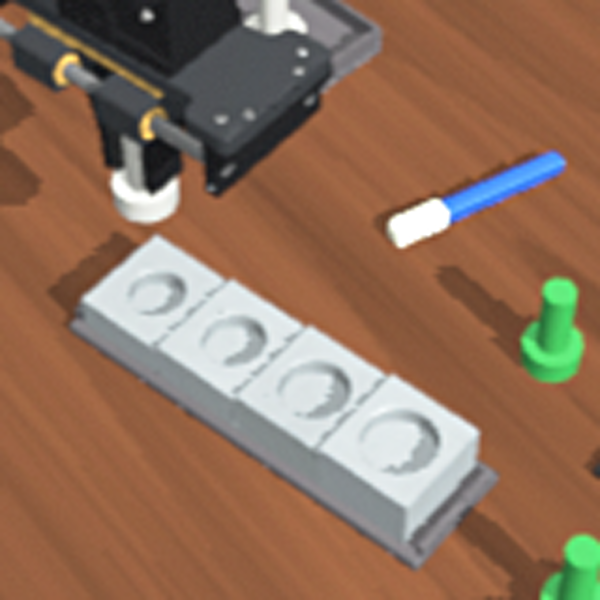

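The plug is held upright in the gripper at crop (147,195), above the smallest pocket (crop 157,293). Next I lower it onto the mouth.

```bash
python3 -m creep '{"translation":[[0,0.015,0.3],[0,0,0.35],[0,0,0.24],[0,0,0.03],[0,0,0]],"turn":[[0,0,0],[0,0,0],[0,0,0],[0,0,0],[0,0,0]],"grip":[0.1,0.1,0.1,0.1,0.1]}' 
python3 -m creep '{"translation":[[0,0,0.012],[0,0,0.012],[0,0,0.012],[0,0,0]],"turn":[[0,0,0],[0,0,0],[0,0,0],[0,0,0]],"grip":[0.1,0.1,0.1,0.1]}' 
python3 -c "
from h import *
go(.6055,-.0391,.053)"
```

```text
time_s: 7.95
tool_pos: [0.6063, -0.0395, 0.0565]
tool_rot: [180.0, -0.1, 12.9]
force: [0.1, 0.4, -1.0]
grip_width: 0.0168
grasp_force: 45.0
time_s: 8.45
tool_pos: [0.606, -0.04, 0.0531]
tool_rot: [180.0, -0.0, 12.9]
force: [0.5, -0.1, -0.1]
grip_width: 0.0168
grasp_force: 45.0
d [-0.004 -0.012  0.001] turn [ 0.0001 -0.0001  0.    ] F [ 0.5 -0.1 -0.1] w 0.0168 t 8.45 pos [ 0.606  -0.04    0.0531] [ 1.7998e+02 -2.0000e-02  1.2850e+01]
```

```bash
python3 -m creep '{"translation":[[-0.004,-0.012,0.012],[0,0,0.012],[0,0,0]],"turn":[[0,0,0],[0,0,0],[0,0,0]],"grip":[0.1,0.1,0.1]}' 
python3 -m creep '{"translation":[[0,0,0.012],[0,0,0]],"turn":[[0,0,0],[0,0,0]],"grip":[0.1,0.1]}' 

```

```text
time_s: 8.82
tool_pos: [0.6059, -0.0396, 0.0517]
tool_rot: [179.9, -0.1, 12.8]
force: [-0.7, -1.8, 4.6]
grip_width: 0.017
grasp_force: 45.0
time_s: 9.07
tool_pos: [0.606, -0.0396, 0.051]
tool_rot: [179.9, -0.1, 12.8]
force: [-0.9, -2.7, 7.8]
grip_width: 0.017
grasp_force: 45.0
```

```bash
R='0.1'
python3 -m creep '{"translation":[[0,-0.015,0],[0,-0.01,0]],"turn":[[0,0,0],[0,0,0]],"grip":[0.1,0.1]}' | grep -E "pos|force: \["
python3 -m creep '{"translation":[[0,-0.015,0],[0,-0.01,0]],"turn":[[0,0,0],[0,0,0]],"grip":[0.1,0.1]}' | grep -E "pos|force: \["
python3 -m creep '{"translation":[[0,0.025,0],[0,0.025,0],[0,0.0125,0]],"turn":[[0,0,0],[0,0,0],[0,0,0]],"grip":[0.1,0.1,0.1]}' | grep -E "pos|force: \["
python3 -m creep '{"translation":[[0,0.0125,0],[0,0.0125,0]],"turn":[[0,0,0],[0,0,0]],"grip":[0.1,0.1]}' | grep -E "pos|force: \["
python3 -m creep '{"translation":[[0,0.0125,0],[0,0,0]],"turn":[[0,0,0],[0,0,0]],"grip":[0.1,0.1]}' | grep -E "pos|force: \["
```

```text
tool_pos: [0.6058, -0.0393, 0.0511]
force: [0.0, -4.2, 7.2]
tool_pos: [0.6057, -0.0372, 0.0512]
force: [0.8, -4.1, 6.8]
tool_pos: [0.6058, -0.0376, 0.0509]
force: [-2.2, 3.1, 7.4]
tool_pos: [0.606, -0.0381, 0.0508]
force: [-2.2, 4.9, 7.8]
tool_pos: [0.6064, -0.039, 0.0509]
force: [-1.4, 4.0, 7.2]
```

```bash
python3 -m creep '{"translation":[[0,0.03,0],[0,0,0]],"turn":[[0,0,0],[0,0,0]],"grip":[0.1,0.1]}' | grep -E "pos|force: \["
python3 -m creep '{"translation":[[0,0.03,0],[0,0,0]],"turn":[[0,0,0],[0,0,0]],"grip":[0.1,0.1]}' | grep -E "pos|force: \["
python3 -m creep '{"translation":[[0,-0.03,0],[0,-0.03,0]],"turn":[[0,0,0],[0,0,0]],"grip":[0.1,0.1]}' | grep -E "pos|force: \["
python3 -m creep '{"translation":[[0,-0.03,0],[0,0,0]],"turn":[[0,0,0],[0,0,0]],"grip":[0.1,0.1]}' | grep -E "pos|force: \["
```

```text
tool_pos: [0.6072, -0.0415, 0.051]
force: [-1.1, 5.1, 7.0]
tool_pos: [0.6078, -0.0439, 0.051]
force: [-1.0, 4.0, 5.9]
tool_pos: [0.6076, -0.0435, 0.0512]
force: [1.2, -4.1, 5.1]
tool_pos: [0.6071, -0.0418, 0.0512]
force: [1.5, -2.0, 6.2]
```

```bash
python3 -c "
from h import *
go(.6055,-.0389,.0500)"
python3 -m creep '{"translation":[[-0.01,-0.035,0],[-0.005,-0.015,0.015],[0,0,0.005]],"turn":[[0,0,0],[0,0,0],[0,0,0]],"grip":[0.1,0.1,0.1]}' | grep -E "pos|rot|force: \["
python3 -c "
from h import *
go(.6055,-.0389,.0500)"
```

```text
d [-0.012 -0.04   0.015] turn [ 0.0008 -0.0009 -0.0001] F [ 1.5 -2.   6.2] w 0.0168 t 11.45 pos [ 0.6071 -0.0418  0.0512] [ 1.7985e+02 -1.6000e-01  1.2830e+01]
tool_pos: [0.6059, -0.0391, 0.0503]
tool_rot: [179.8, -0.2, 12.8]
force: [0.7, -4.0, 9.7]
d [-0.004 -0.004  0.004] turn [ 0.0013 -0.0013 -0.0003] F [ 0.7 -4.   9.7] w 0.0172 t 11.825 pos [ 0.6059 -0.0391  0.0503] [179.77  -0.24  12.79]
```

Pocket 1 refuses the plug: the block sinks about 2.7 mm at about 11 N, with no entry over a sweep of -3 to +5 mm. Now pocket 2.

```bash
python3 -m creep '{"translation":[[0,0,-0.1],[0,0,-0.12],[0,-0.35,0],[0,-0.35,0],[0,0,0]],"turn":[[0,0,0],[0,0,0],[0,0,0],[0,0,0],[0,0,0]],"grip":[0.1,0.1,0.1,0.1,0.1]}' | grep -E "pos|rot|force: \["
python3 -m creep '{"translation":[[0,0,0]],"turn":[[0,0,0]],"grip":[0.1]}' | grep -E "pos|rot|force: \["
python3 -c "
from h import *
go(.593,.0157,.0573)"
```

```text
tool_pos: [0.5897, 0.0219, 0.0658]
tool_rot: [-179.9, 0.1, 13.2]
force: [0.0, 0.0, -1.4]
tool_pos: [0.5907, 0.0173, 0.0657]
tool_rot: [180.0, 0.1, 12.9]
force: [0.5, -0.1, -1.1]
d [0.023 0.026 0.105] turn [0.0001 0.0003 0.0001] F [ 0.5 -0.1 -1.1] w 0.0167 t 12.575 pos [0.5907 0.0173 0.0657] [1.7999e+02 6.0000e-02 1.2870e+01]
```

```bash
python3 -m creep '{"translation":[[0.023,0.022,0.03],[0,0,0.03],[0,0,0]],"turn":[[0,0,0],[0,0,0],[0,0,0]],"grip":[0.1,0.1,0.1]}' | grep -E "pos|rot|force: \["
python3 -c "
from h import *
go(.593,.0157,.0573)"
python3 -m creep '{"translation":[[0,0,0.02],[0,0,0.02],[0,0,0.02],[0,0,0]],"turn":[[0,0,0],[0,0,0],[0,0,0],[0,0,0]],"grip":[0.1,0.1,0.1,0.1]}' | grep -E "pos|rot|force: \["
python3 -c "
from h import *
go(.593,.0157,.0573)"
```

```text
tool_pos: [0.593, 0.0158, 0.0607]
tool_rot: [-180.0, 0.1, 12.8]
force: [0.0, -0.1, -1.0]
d [-0.     0.001  0.042] turn [-0.0001  0.0003 -0.0002] F [ 0.  -0.1 -1. ] w 0.017 t 12.95 pos [0.593  0.0158 0.0607] [-1.7999e+02  6.0000e-02  1.2810e+01]
tool_pos: [0.5933, 0.0164, 0.0566]
tool_rot: [180.0, -0.0, 12.9]
force: [-1.6, 0.2, 1.5]
d [-0.006  0.007 -0.009] turn [ 0.0001 -0.      0.0001] F [-1.6  0.2  1.5] w 0.017 t 13.45 pos [0.5933 0.0164 0.0566] [179.99  -0.    12.87]
```

```bash
python3 -m creep '{"translation":[[-0.004,0,0.015],[0,0,0]],"turn":[[0,0,0],[0,0,0]],"grip":[0.1,0.1]}' | grep -E "pos|force: \["
python3 -m creep '{"translation":[[0,0.03,0],[0,0,0]],"turn":[[0,0,0],[0,0,0]],"grip":[0.1,0.1]}' | grep -E "pos|force: \["
python3 -m creep '{"translation":[[0,0.03,0],[0,0,0]],"turn":[[0,0,0],[0,0,0]],"grip":[0.1,0.1]}' | grep -E "pos|force: \["
python3 -c "
from h import *
go(.593,.0157,.0545)"
```

```text
tool_pos: [0.593, 0.0161, 0.0553]
force: [-1.1, -0.7, -1.1]
tool_pos: [0.5931, 0.0144, 0.0547]
force: [-0.9, 0.9, -1.6]
tool_pos: [0.5932, 0.014, 0.0548]
force: [-2.0, 4.8, -0.9]
d [ 0.003 -0.022  0.004] turn [-0.001   0.0003  0.0005] F [-2.   4.8 -0.9] w 0.0168 t 14.2 pos [0.5932 0.014  0.0548] [-1.7982e+02  6.0000e-02  1.2930e+01]
```

At pocket 2 the plug has sunk about 2.5 mm below the mouth with no vertical load, so it is entering. I re-centre it and go on down gently.

```bash
python3 -m creep '{"translation":[[0,-0.012,0.01],[0,0,0.015],[0,0,0]],"turn":[[0.001,0,0],[0,0,0],[0,0,0]],"grip":[0.1,0.1,0.1]}' | grep -E "pos|rot|force: \["
python3 -m creep '{"translation":[[0,0,0.02],[0,0,0]],"turn":[[0,0,0],[0,0,0]],"grip":[0.1,0.1]}' | grep -E "pos|rot|force: \["
```

```text
tool_pos: [0.5932, 0.014, 0.0532]
tool_rot: [-179.7, 0.1, 12.9]
force: [-2.9, 4.6, 0.4]
tool_pos: [0.5931, 0.0141, 0.0515]
tool_rot: [-179.7, 0.1, 12.9]
force: [-3.2, 4.1, 2.2]
```

```bash
python3 -m creep '{"translation":[[-0.006,-0.02,0],[0,0,0.015],[0,0,0]],"turn":[[-0.0015,0,0],[0,0,0],[0,0,0]],"grip":[0.1,0.1,0.1]}' | grep -E "pos|rot|force: \["
python3 -m creep '{"translation":[[0,0,0.02],[0,0,0.02],[0,0,0]],"turn":[[0,0,0],[0,0,0],[0,0,0]],"grip":[0.1,0.1,0.1]}' | grep -E "pos|rot|force: \["
```

```text
tool_pos: [0.5929, 0.0142, 0.0503]
tool_rot: [179.9, 0.0, 12.9]
force: [-1.1, 3.9, 0.0]
tool_pos: [0.5929, 0.0142, 0.047]
tool_rot: [179.9, 0.0, 12.9]
force: [-2.4, 4.2, 0.6]
```

```bash
python3 -m creep '{"translation":[[0,-0.01,0.015],[0,0,0.01],[0,0,0]],"turn":[[0,0,0],[0,0,0],[0,0,0]],"grip":[0.1,0.1,0.1]}' | grep -E "pos|rot|force: \["
python3 -m creep '{"translation":[[0,-0.01,0.012],[0,0,0]],"turn":[[0,0,0],[0,0,0]],"grip":[0.1,0.1]}' | grep -E "pos|rot|force: \["
```

```text
tool_pos: [0.5929, 0.0143, 0.045]
tool_rot: [179.9, 0.0, 12.8]
force: [-1.4, 2.2, 0.3]
tool_pos: [0.5929, 0.0144, 0.0444]
tool_rot: [179.8, -0.0, 12.8]
force: [-1.8, -1.3, 2.1]
```

```bash
python3 -m creep '{"translation":[[0,0,0.012],[0,0,0]],"turn":[[0,0,0],[0,0,0]],"grip":[0.1,0.1]}' | grep -E "pos|rot|force: \["
python3 -m creep '{"translation":[[0,0,-0.015],[0,0,0]],"turn":[[0,0,0],[0,0,0]],"grip":[0.1,0.1]}' | grep -E "pos|rot|force: \["
```

```text
tool_pos: [0.593, 0.0144, 0.0437]
tool_rot: [179.8, -0.0, 12.8]
force: [-2.6, -1.7, 5.8]
tool_pos: [0.5931, 0.0149, 0.0445]
tool_rot: [179.9, -0.0, 12.8]
force: [-1.2, -1.5, 2.4]
```

The plug is home: it went 12 mm below the mouth, and the load now rises at the block's spring rate. Releasing.

```bash
python3 -m creep '{"translation":[[0,0,0],[0,0,0],[0,0,0],[0,0,0],[0,0,0]],"turn":[[0,0,0],[0,0,0],[0,0,0],[0,0,0],[0,0,0]],"grip":[0.3,0.4,0.5,0.5,0.5]}' | grep -E "pos|width|force: \["
python3 -m creep '{"translation":[[0,0,-0.1],[0,0,-0.4],[0,0,-0.6],[0.2,0,-0.5],[0,0,0]],"turn":[[0,0,0],[0,0,0],[0,0,0],[0,0,0],[0,0,0]],"grip":[0.5,0.5,0.5,0.5,0.5]}' | grep -E "pos|width|force: \["
python3 - <<'E'
from h import *
c,K,R,t=cam("scene"); cv2.imwrite("pics/s3.png",cv2.resize(c["frame"][90:290,220:440,::-1],None,fx=3,fy=3,interpolation=cv2.INTER_CUBIC))
E
```

```text
tool_pos: [0.5926, 0.0156, 0.0444]
force: [-0.1, 1.0, 0.6]
grip_width: 0.0433
tool_pos: [0.6115, 0.0201, 0.1772]
force: [-0.7, -0.6, 0.6]
grip_width: 0.0433
```

View pics/s3.png

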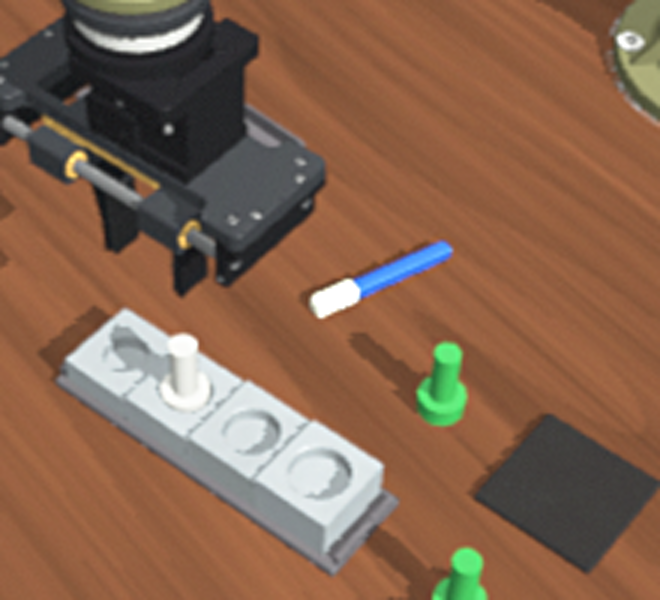

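The plug stands upright in the second pocket (crop 185,375), with the fingers clear and the marker and green look-alikes undisturbed. One numeric check of its height before I hand in.

```bash
python3 - <<'E'
from h import *
c,K,R,t=cam("scene")
for z in(.082,.090,.094): print(z,(proj(K,R,t,(.593,.0150,z))-[220,90])*3)
z=c["z_map"]; v,u=np.mgrid[:400,:640]; W=(np.stack([u,v,np.ones_like(u)],-1)@np.linalg.inv(K).T*z[...,None]-t)@R
S=W[190:232,270:294].reshape(-1,3); S=S[(np.hypot(S[:,0]-.593,S[:,1]-.015)<.016)&(S[:,2]<.15)]; print(np.sort(S[:,2])[-25:].round(4))
E
```

```text
0.082 [182.80454774 343.77872951]
0.09 [182.27519753 335.8473957 ]
0.094 [182.00796134 331.84335578]
[0.0821 0.0822 0.0823 0.0823 0.0825 0.0826 0.0826 0.0827 0.0827 0.0828
 0.0829 0.083  0.083  0.0831 0.0833 0.0833 0.0834 0.0834 0.0834 0.0835
 0.0836 0.0836 0.0838 0.0839 0.0846]
```

The spindle top is at 82–83 mm, so the plug is fully home.

```bash
python3 -c "
from cell import env
print(env.sign_off())"
```

```text
the job is handed in; nothing more can be done
None
```

The plug from the pad was too big for pocket 1, went into pocket 2, and now stands fully home there, released, with pressing force never above about 11 N; the job is handed in.

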